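# Tighten the lens retaining ring with a pin spanner

### The job

Take the two-pin spanner from its wooden stand and seat both of its pins fully in two opposite holes of the loose lens retaining ring; only then turn the ring clockwise (seen from above) until it comes to its stop, pressing and turning gently and never rubbing or dragging the ring round without both pins in. Then lift the spanner out, put it back upright in its stand with its pins in the groove, and leave the lens cell's ring tight and the jar, tape roll and matchbox where they are.

Things in the scene. Friction and masses are not known exactly. Their poses are not given: they have to be found in the camera images.
- spanner_grip (a point): Middle of the pin spanner's upright grip tab. The spanner is plain steel, 0.2 kg: a flat bar 74 x 26 x 10 mm, tab 34 x 14 mm on its middle, two pins below. This point is 36 mm above the bar's underside, 42.5 mm above the pin tips; the tab reaches 20 mm above it and 21 mm below (to a 38 x 18 mm foot). x along the bar, y across it (the tab's 14 mm way), z up. Half a turn makes no difference.
- pin_a (a point): Tip of one pin of the spanner (its +x end).
- pin_b (a point): Tip of the other pin of the spanner (its -x end).
- stand_top (a point): The spanner's stand, fixed: a hardwood block 104 x 54 x 24 mm with a groove 16 mm wide, 76 mm long, 14 mm deep in its top along x, closed at both ends. The spanner stands with its bar's underside on the top, along the groove, pins hanging in the groove. This point is the middle of the block's top, z up.
- ring_centre (a point): Middle of the flat top face of the lens cell's aluminium retaining ring, 42 mm above the worktop, z up (fixed, x along the plate's side). The ring is 74 mm outside, 37 mm inside, 8 mm thick, with four through holes 9.6 mm wide, 90 degrees apart, on a circle of 27 mm radius. The holes' angle is measured nowhere (neither this point's yaw nor the joint tells it): find them by feel or by eye.
- ring (a joint): Turn of the retaining ring, rad: grows as it turns clockwise seen from above; 0 is loose, the stop (tight) is at 1.1. It starts between 0.1 and 0.4 and stays where it is left; turning takes about 0.25 N m (5 N at each pin).
- glass_jar: Bystander: a jar with a grey lid, 62 mm wide, 88 mm high; origin under its middle.
- tape_roll: Bystander: a lying roll of tape, 89 mm wide, 24 mm high; origin under its middle.
- match_box: Bystander: a matchbox 36 x 53 x 15 mm; origin under its middle.
- spanner: The spanner as a whole; origin in the middle of the bar's underside, x along the bar, z up. Its two round pins are 7 mm thick with tapered tips, 6.5 mm long, 54 mm apart (27 mm either side of the middle, on the bar's centre line). Lift it some 100 mm before carrying it across: a hotplate box stands close behind the stand.
- cell: The lens cell, fixed: a square plate 110 mm, 10 mm thick, a black barrel 84 mm wide on it, the ring on top round a glass lens that lies at least 2 mm below the ring's face; origin under the plate's middle. The pins go 6.5 mm into the ring's holes, until the bar's underside meets its face. Keep the spanner's force on the cell under 40 N.
Mind the look-alikes: they are no part of the job. Of the things shaped like the spanner, the bare steel one is meant.

How it is judged:
On the way, in this order (a step that is already met when the one before it is completed fails the run):
1. both pins are fully seated in the ring's holes before the ring is turned (z of each of pin_a, pin_b in the frame of ring_centre below -0.005 m and horizontal distance between spanner and ring_centre below 0.005 m and value of joint ring below 0.6 rad), for 0.1 s.
2. the ring is turned to its stop with both pins in (z of each of pin_a, pin_b in the frame of ring_centre below -0.003 m and horizontal distance between spanner and ring_centre below 0.005 m and value of joint ring above 1.04 rad), for 0.2 s.
At the end, for the whole second after the job is handed in: The ring is within 0.07 rad of its stop; the spanner is at rest, upright (within 0.08 rad) in its stand: along the groove, within 8 mm of the middle, its bar down on the top within 3 mm (value of joint ring above 1.03 rad and horizontal distance between spanner and stand_top below 0.008 m and z of spanner in the frame of stand_top between -0.003 and 0.003 m and angle between spanner's own z axis and vertical below 0.08 rad and angle between the x axis of spanner and the x axis of stand_top, either way round below 0.35 rad and linear speed of spanner below 0.02 m/s); the robot touches nothing.
It fails at once if the ring is turned on (past 0.5 rad) without both pins in its holes (not (z of each of pin_a, pin_b in the frame of ring_centre below -0.003 m and horizontal distance between spanner and ring_centre below 0.005 m) and velocity of joint ring above 0.15 rad/s and value of joint ring above 0.5 rad).
It fails at once if the spanner bears on the lens cell with more than 40 N (contact force between spanner and cell above 40 N).
It fails at once if the jar, tape roll or matchbox is moved more than 20 mm (distance of any of glass_jar, tape_roll, match_box from where it was at the start of the episode above 0.02 m).
It also fails if it takes over 72 s, if anything falls off the work surface, if the arm or the gripper's body presses on something with over 40 N, if the wrist force passes 120 N, or if a joint passes its speed limit or range.

### The arm

A 6-joint arm with a two-finger parallel gripper is mounted at the origin on a cart in front of the work surface, level with it; the furniture and walls round the work are solid. World frame = base frame: x ahead of the robot, y to its left, z up, the work surface at z = 0. Lengths are in m, angles in rad, forces in N, time in s.
With the tool pointing down it reaches from about 0.35 to 0.85 m from the base axis. Payload 8.1 kg.
Tool frame: the origin (TCP) lies at the very end of the fingers, on their centre line; the grasp point (between the pads) lies 19 mm behind it (env.grip_point_offset is the distance from the TCP to the grasp point, in m); z points along the fingers, y is the line along which they close (so a half turn about z gives the same grasp; the last joint's range is limited). The gripper opens to 93 mm and grips with 3 to 60 N. Pads are 15 mm wide; open, the fingers measure 128 mm over their backs; the gripper's body (75 mm by 188 mm) begins 65 mm behind the grasp point.
Start: joints at [-0.085, 0.13, 1.488, -0, 1.523, -0.085], TCP at [0.6, 0, 0.187] pointing down, gripper open.
Joint ranges: [-2.96, 2.96], [-0.89, 2.26], [0.02, 2.5], [-1.34, 4.48], [0, 2.73], [-2.66, 2.66]. Speed limits (rad/s): [2.39, 2.39, 2.79, 3.14, 3.14, 3.14].

### API

Orientations are given as a unit quaternion [w, x, y, z].
In Python, from rig import get_obs, eyes, job, env gives the robot as it stands.
- The arm moves only by the tool move_arm, never from a script. Its argument "plan" is a list of rows, each an object with "fingers": the finger opening in m, from 0 to 0.093; "xyz": the shift along the tool's x, y, z in m, a list of three; "turn": the turn, a rotation vector about the tool's x, y, z in rad, a list of three. A call has 1 to 8 rows; each row shifts and turns the commanded pose from where the row before left it, along the tool's axes as they then stand; what a row does not reach is not made up. A row lasts 1/8 s, in which the tool goes at most 62.5 mm and 10.7 degrees, less where a joint would pass 70% of its speed; a pose out of reach is approached as far as the arm can. A call is refused whole if a number of a shift passes 0.0625 or a number of a turn 0.188, either way. A call with a gripper value outside its range is refused whole. The fingers move at their own pace and stop on an object; the grip force is fixed at half the most. Time passes only in rows, so rows that do not move let the fingers close. It gives the time, the measured TCP pose, the force, the opening and the grip force at its end, in the units of the state.
- get_obs(): the state, without advancing time (a new reading comes with each control period).
- eyes.camera(name): name is "scene" or "side" or "wrist"; returns the picture (400x640x3 uint8, red, green, blue); there is no depth.
- eyes.get_calibration(name): a dict with "intrinsics" (3x3 intrinsics, pixels), "rvec" (rotation vector, rad) and "tvec" (3), from world to camera coordinates, as OpenCV has them; the wrist camera has in their place "mount" (4x4, takes a point from camera to tool coordinates, whose origin is the TCP and whose axes are the flange's). Camera axes: x right, y down, z forward; pixel columns grow to the right and rows downward; lengths in m; the calibration is good to about 2 mm. A picture is of the moment at which its call begins: read the wrist's pose just before it. get_calibration takes no time and is no camera call.
- job.finish_job(): hands the job in; it is judged then, once.
The state is a dict: "time": time; "joint_pos": joint angles; "joint_velocities": joint speeds; "joint_torque": joint torques, N m; "tcp_pos": TCP position; "ee_rot": TCP orientation; "force": force on the tool from outside, world axes, zero at the start; "wrist_torque": the same for the moment, N m; "gripper_width": opening from 0.0 (shut) to 1.0 (fully open); "grip_force": force on a finger pad.
Only numpy, scipy, OpenCV 4.12 (cv2) and the standard library are available. Lean on these libraries where they do the work, as an engineer would, in place of code of your own. Each camera call takes 0.05 s, during which the arm holds its last target. There are 200 camera calls.

## Working session

There is one attempt and no reset: what is moved stays moved. The work goes in short steps, Python scripts to look and compute and a tool call to move; the robot and the scene stay as the last step left them, time stands still between calls to the robot, and variables do not carry over. Pictures are saved under pics/ and viewed, at most 10 in all, crops included, and the job is handed in when it is done.

Besides the shell and the picture viewer there is one more tool, called after "Call:" in YAML: its name, and indented under it one key for each argument. move_arm: Moves the arm, as the interface text tells. Its arguments: {"type":"object","properties":{"plan":{"type":"array","items":{"type":"object","properties":{"fingers":{"type":"number"},"xyz":{"type":"array","items":{"type":"number"}},"turn":{"type":"array","items":{"type":"number"}}}}}},"required":["plan"]}

```bash
mkdir -p pics; ls
python3 - <<'E'
from rig import get_obs, eyes, job, env
import cv2, numpy as np
o=get_obs(); print({k:np.round(v,3) for k,v in o.items()}, env.grip_point_offset)
ims=[eyes.camera(n)[:,:,::-1] for n in("scene","side","wrist")]
for n,i in zip(("scene","side","wrist"),ims): cv2.imwrite(f"pics/{n}0.png",i)
c=eyes.get_calibration("wrist"); print(c)
for n in("scene","side"): print(eyes.get_calibration(n))
E
```

```text
pics
{'time': np.float64(0.0), 'joint_pos': array([-0.085,  0.131,  1.489,  0.   ,  1.523, -0.085]), 'joint_velocities': array([-0.001, -0.002, -0.001, -0.001,  0.001,  0.001]), 'joint_torque': array([-2.0000e-03, -5.5985e+01, -4.9176e+01,  7.7000e-02,  3.6000e-02,
       -0.0000e+00]), 'tcp_pos': array([0.599, 0.   , 0.186]), 'ee_rot': array([-0.001,  0.707,  0.707, -0.001]), 'force': array([-0.146, -0.51 , -0.496]), 'wrist_torque': array([ 0.039, -0.006, -0.053]), 'grip_force': np.float64(0.0), 'gripper_width': np.float64(1.0)} 0.0188
{'intrinsics': array([[353.97506274,   0.        , 321.86114876],
       [  0.        , 353.97506274, 196.23833752],
       [  0.        ,   0.        ,   1.        ]]), 'mount': array([[-3.94916375e-04, -9.65893833e-01, -2.58938114e-01,
         7.26249001e-02],
       [ 9.99999803e-01, -5.07604777e-04,  3.68335215e-04,
        -9.68479652e-04],
       [-4.87210936e-04, -2.58937918e-01,  9.65893844e-01,
        -1.97943183e-01],
       [ 0.00000000e+00,  0.00000000e+00,  0.00000000e+00,
         1.00000000e+00]])}
{'intrinsics': array([[434.37233688,   0.        , 314.78892377],
       [  0.        , 434.37233688, 202.98155807],
       [  0.        ,   0.        ,   1.        ]]), 'rvec': array([ 2.06075746, -1.06319618,  0.48015943]), 'tvec': array([-0.39693299,  0.32502937,  0.73984938])}
{'intrinsics': array([[412.75774497,   0.        , 318.22465062],
       [  0.        , 412.75774497, 201.38680595],
       [  0.        ,   0.        ,   1.        ]]), 'rvec': array([ 0.52779465, -2.54635353,  1.42894786]), 'tvec': array([0.49863771, 0.23196221, 0.65413257])}
```

View pics/scene0.png

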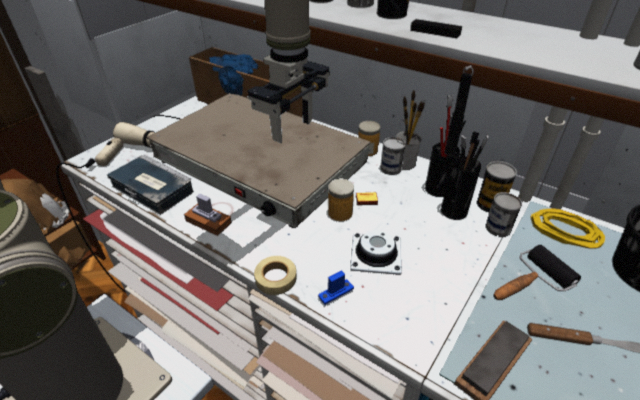

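View pics/wrist0.png

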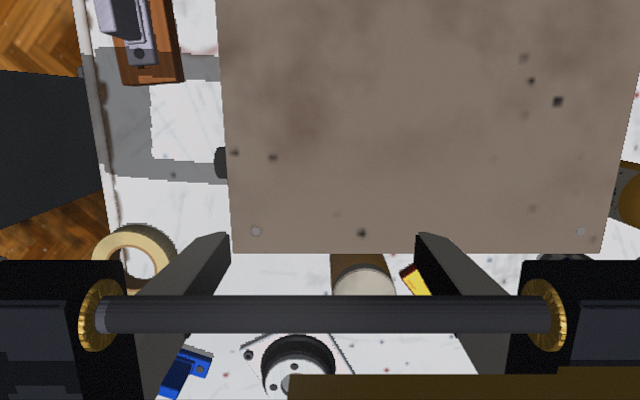

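The scene view shows the bare steel spanner on its wooden stand at about (207,210), close in front of the hotplate. The lens cell is at (377,243). The blue look-alike is at (336,287), the tape at (275,274), the jar at (340,200) and the matchbox at (367,198). The wrist view shows the stand at top left, running along world y, and the ring at bottom (290,385).

```bash
cat > h.py <<'E'
from rig import get_obs, eyes, job, env
import cv2, numpy as np
from scipy.spatial.transform import Rotation as R
def pose():
    o=get_obs(); q=o['ee_rot']; return R.from_quat(np.r_[q[1:],q[0]]).as_matrix(), o['tcp_pos']
def cam(n,P=None):
    c=eyes.get_calibration(n); K=c['intrinsics']
    if n=='wrist':
        r,p=P or pose(); M=c['mount']; return K, r@M[:3,:3], r@M[:3,3]+p
    r=cv2.Rodrigues(c['rvec'])[0]; return K, r.T, -r.T@c['tvec']
def ray(n,uv,z,P=None):
    K,r,o=cam(n,P); d=r@np.linalg.inv(K)@[uv[0],uv[1],1.]; return o+d*(z-o[2])/d[2]
def proj(n,X,P=None):
    K,r,o=cam(n,P); c=K@(r.T@(np.asarray(X)-o)); return c[:2]/c[2]
def shot(n,f):
    P=pose(); i=np.ascontiguousarray(eyes.camera(n)[:,:,::-1]); cv2.imwrite(f'pics/{f}.png',i); return i,P
def tell():
    o=get_obs(); r,p=pose(); print('t',o['time'].round(2),'tcp',p.round(4),'x',r[:,0].round(3),'z',r[:,2].round(3),'F',o['force'].round(1),'M',o['wrist_torque'].round(2),'w',round(o['gripper_width']*93,1),'g',o['grip_force'].round(1),'J',o['joint_pos'].round(2))
E
python3 - <<'E'
from h import *
print('stand',ray('scene',(207,214),.03)); print('tab',ray('scene',(204,200),.08))
print('ring',ray('scene',(377,241),.042),ray('wrist',(290,385),.042))
for p,z in [((340,200),0.08),((275,274),.02),((367,198),.01),((336,287),.04)]: print(ray('scene',p,z).round(3))
K,r,o=cam('wrist'); print('cam',o)
i=cv2.imread('pics/scene0.png'); j=cv2.imread('pics/side0.png')
a=cv2.resize(i[170:250,160:290],(780,480),interpolation=2); cv2.imwrite('pics/a.png',a)
print('stand in side',proj('side',ray('scene',(207,214),.03)),'hotplate edge pts',)
E
```

```text
stand [0.42607823 0.13631356 0.03      ]
tab [0.42176999 0.12949464 0.08      ]
ring [ 0.56981191 -0.24776172  0.042     ] [ 0.56113977 -0.24739729  0.042     ]
[ 0.602 -0.129  0.08 ]
[ 0.382 -0.112  0.02 ]
[ 0.72  -0.136  0.01 ]
[ 0.413 -0.244  0.04 ]
cam [0.59882083 0.07268106 0.38436496]
stand in side [351.4867842  311.55614736] hotplate edge pts
```

View pics/side0.png

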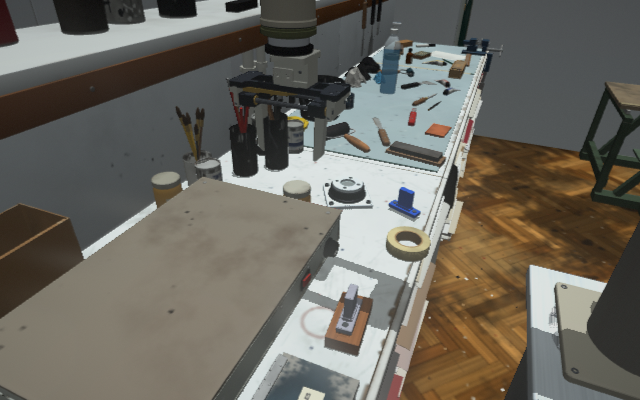

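The side view confirms the stand at about (348,325), with the spanner tab at (351,300) and the hotplate just beyond it. Next I'll move above the stand for a close look.

Call:
move_arm:
  plan:
    - {"fingers": 0.05, "xyz": [0.038, -0.044, 0]}
    - {"fingers": 0.05, "xyz": [0.038, -0.044, 0]}
    - {"fingers": 0.05, "xyz": [0.038, -0.044, 0]}
    - {"fingers": 0.05, "xyz": [0.038, -0.044, 0]}
    - {"fingers": 0.05, "xyz": [0, 0, 0]}
    - {"fingers": 0.05, "xyz": [0, 0, 0]}

```text
$.plan[0]: bad value
```

Run:
```python
from h import *
tell(); i,P=shot('wrist','w1')
```

```text
Traceback (most recent call last):
  File "h.py", line 18, in tell
    o=get_obs(); r,p=pose(); print('t',o['time'].round(2),'tcp',p.round(4),'x',r[:,0].round(3),'z',r[:,2].round(3),'F',o['force'].round(1),'M',o['wrist_torque'].round(2),'w',round(o['gripper_width']*93,1),'g',o['grip_force'].round(1),'J',o['joint_pos'].round(2))
                                       ^^^^^^^^^^^^^^^
AttributeError: 'float' object has no attribute 'round'
```

Call:
move_arm:
  plan:
    - {"fingers": 0.05, "xyz": [0.038, -0.044, 0], "turn": [0, 0, 0]}
    - {"fingers": 0.05, "xyz": [0.038, -0.044, 0], "turn": [0, 0, 0]}
    - {"fingers": 0.05, "xyz": [0.038, -0.044, 0], "turn": [0, 0, 0]}
    - {"fingers": 0.05, "xyz": [0.038, -0.044, 0], "turn": [0, 0, 0]}
    - {"fingers": 0.05, "xyz": [0, 0, 0], "turn": [0, 0, 0]}
    - {"fingers": 0.05, "xyz": [0, 0, 0], "turn": [0, 0, 0]}

```text
time: 0.9
tcp_pos: [0.4242, 0.152, 0.1874]
ee_rot: [0.0, 0.707, 0.707, 0.0]
force: [-0.3, -0.0, 0.1]
gripper_width: 0.539
grip_force: 0.0
```

```bash
sed -i "s/o\['time'\].round(2)/round(float(o['time']),2)/; s/o\['grip_force'\].round(1)/round(float(o['grip_force']),1)/" h.py; sed -i "s/o=get_obs(); r,p/o={k:np.asarray(v) for k,v in get_obs().items()}; r,p/" h.py
python3 - <<'E'
from h import *
tell(); i,P=shot('wrist','w1')
E
```

```text
t 0.9 tcp [0.4242 0.152  0.1874] x [-0.001  1.    -0.   ] z [ 0.001 -0.    -1.   ] F [-0.3 -0.   0.1] M [-0.05 -0.03 -0.01] w 50.1 g 0.0 J [ 0.23 -0.29  1.88 -0.    1.54  0.23]
```

View pics/w1.png

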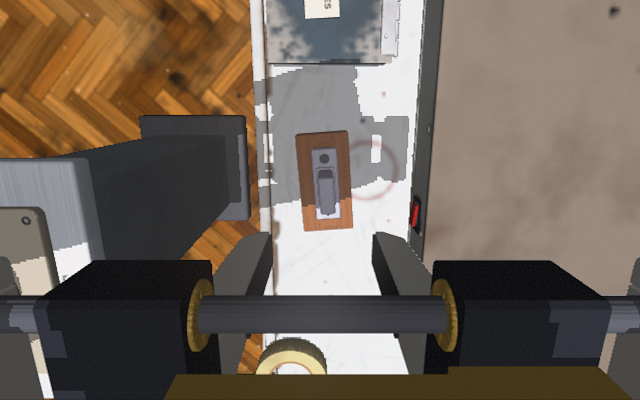

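The wrist view shows the stand as a brown block with corners near (296,134), (347,130), (353,228) and (304,231). The tab top is around (326,190).

Run:
```python
from h import *
i=cv2.imread('pics/w1.png'); P=pose()
s=i[120:240,285:365].astype(int); m=((s[...,2]-s[...,0])>30).astype(np.uint8)
m=cv2.morphologyEx(m,cv2.MORPH_OPEN,np.ones((3,3)))
c=max(cv2.findContours(m,0,2)[0],key=cv2.contourArea)+np.array([285,120])
b=cv2.boxPoints(cv2.minAreaRect(c)); print(b)
w=np.array([ray('wrist',p,.024,P) for p in b]); print(w.round(4), w.mean(0)); 
for k in range(2): d=w[k+1]-w[k]; print(np.linalg.norm(d),np.degrees(np.arctan2(d[1],d[0])))
a=cv2.resize(i[120:240,285:365],(400,600),interpolation=2); cv2.imwrite('pics/a.png',a)
```

```text
[[295.22845 135.19795]
 [346.96448 131.50252]
 [353.8376  227.72588]
 [302.10156 231.42131]]
[[0.397  0.1912 0.024 ]
 [0.4491 0.1948 0.024 ]
 [0.4584 0.092  0.024 ]
 [0.4023 0.0878 0.024 ]] [0.42670365 0.14145541 0.024     ]
0.052306420958995466 3.9973803962160717
0.10322599452957876 -84.84963391017511
```

View pics/a.png

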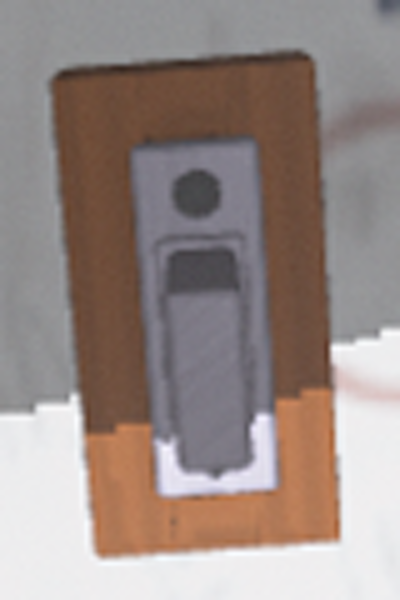

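The crop shows the bar with corners at crop pixels (131,142), (257,139), (277,488) and (158,495). The tab top runs from (163,291) and (240,291) down to (180,470) and (250,465).

Run:
```python
from h import *
P=pose()
for q,z in (([(131,142),(257,139),(277,488),(158,495)],.034),([(163,291),(240,291),(250,465),(180,470)],.08)):
    w=np.array([ray('wrist',np.array(p)/5+[285,120],z,P) for p in q]); print(w.mean(0).round(4))
    d=(w[2]+w[3]-w[0]-w[1])/2; print(np.linalg.norm(d),np.linalg.norm(w[1]-w[0]),np.degrees(np.arctan2(d[1],d[0])))
# hotplate height by two views of near right corner
a=np.array([297,210.]);b=np.array([340,213.])
best=min(np.arange(0,.12,.002),key=lambda z:np.linalg.norm(ray('scene',(297,210),z)-ray('side',(340,213),z))); print(best,ray('scene',(297,210),best),ray('side',(340,213),best))
```

```text
[0.4282 0.1428 0.034 ]
0.07343939327938731 0.02498324806762715 -86.12337769894009
[0.4281 0.1425 0.08  ]
0.03271511651549601 0.013563377629787234 -85.61402190859305
0.074 [ 0.52280903 -0.06434756  0.074     ] [ 0.52206658 -0.06497036  0.074     ]
```

Call:
move_arm:
  plan:
    - {"fingers": 0.045, "xyz": [-0.0095, 0.004, 0], "turn": [0, 0, -0.08]}
    - {"fingers": 0.045, "xyz": [0, 0, 0.05], "turn": [0, 0, 0]}
    - {"fingers": 0.045, "xyz": [0, 0, 0.05], "turn": [0, 0, 0]}
    - {"fingers": 0.045, "xyz": [0, 0, 0.03], "turn": [0, 0, 0]}
    - {"fingers": 0.045, "xyz": [0, 0, 0.012], "turn": [0, 0, 0]}
    - {"fingers": 0.045, "xyz": [0, 0, 0], "turn": [0, 0, 0]}
    - {"fingers": 0.045, "xyz": [0, 0, 0], "turn": [0, 0, 0]}

```text
time: 1.82
tcp_pos: [0.4295, 0.1426, 0.0468]
ee_rot: [0.001, 0.678, 0.735, 0.001]
force: [0.7, -1.0, -0.2]
gripper_width: 0.485
grip_force: 0.0
```

Run:
```python
from h import *
tell()
```

```text
t 1.82 tcp [0.4295 0.1426 0.0468] x [-0.079  0.997  0.   ] z [ 0.002  0.    -1.   ] F [ 0.7 -1.  -0.2] M [ 0.02  0.   -0.05] w 45.1 g 0.0 J [ 0.21 -0.16  2.04 -0.    1.26  0.13]
```

Call:
move_arm:
  plan:
    - {"fingers": 0.0, "xyz": [0, 0, 0], "turn": [0, 0, 0]}
    - {"fingers": 0.0, "xyz": [0, 0, 0], "turn": [0, 0, 0]}
    - {"fingers": 0.0, "xyz": [0, 0, 0], "turn": [0, 0, 0]}
    - {"fingers": 0.0, "xyz": [0, 0, 0], "turn": [0, 0, 0]}
    - {"fingers": 0.0, "xyz": [0, 0, 0], "turn": [0, 0, 0]}

```text
time: 2.45
tcp_pos: [0.4282, 0.1426, 0.0454]
ee_rot: [0.0, 0.678, 0.735, 0.0]
force: [-0.1, -0.6, 1.7]
gripper_width: 0.141
grip_force: 30.0
```

Run:
```python
from h import *
tell()
```

```text
t 2.45 tcp [0.4282 0.1426 0.0454] x [-0.08   0.997  0.   ] z [ 0.  0. -1.] F [-0.1 -0.6  1.7] M [ 0.04 -0.09  0.04] w 13.1 g 30.0 J [ 0.21 -0.16  2.04  0.    1.26  0.13]
```

Call:
move_arm:
  plan:
    - {"fingers": 0.0, "xyz": [0, 0, -0.02], "turn": [0, 0, 0]}
    - {"fingers": 0.0, "xyz": [0, 0, -0.041], "turn": [0, 0, 0]}
    - {"fingers": 0.0, "xyz": [0, 0, -0.041], "turn": [0, 0, 0]}
    - {"fingers": 0.0, "xyz": [0, 0, -0.04], "turn": [0, 0, 0]}
    - {"fingers": 0.0, "xyz": [-0.02, 0.004, 0], "turn": [0, 0, 0]}
    - {"fingers": 0.0, "xyz": [-0.041, 0.009, 0], "turn": [0, 0, 0]}
    - {"fingers": 0.0, "xyz": [-0.041, 0.009, 0], "turn": [0, 0, 0]}
    - {"fingers": 0.0, "xyz": [-0.041, 0.009, 0], "turn": [0, 0, 0]}

```text
time: 3.45
tcp_pos: [0.47, 0.0013, 0.1866]
ee_rot: [-0.001, 0.678, 0.735, -0.0]
force: [0.8, -0.4, -2.4]
gripper_width: 0.133
grip_force: 30.0
```

Call:
move_arm:
  plan:
    - {"fingers": 0.0, "xyz": [-0.041, 0.009, 0], "turn": [0, 0, 0]}
    - {"fingers": 0.0, "xyz": [-0.041, 0.009, 0], "turn": [0, 0, 0]}
    - {"fingers": 0.0, "xyz": [-0.041, 0.009, 0], "turn": [0, 0, 0]}
    - {"fingers": 0.0, "xyz": [-0.041, 0.009, 0], "turn": [0, 0, 0]}
    - {"fingers": 0.0, "xyz": [-0.041, 0.009, 0], "turn": [0, 0, 0]}
    - {"fingers": 0.0, "xyz": [-0.041, 0.009, 0], "turn": [0, 0, 0]}
    - {"fingers": 0.0, "xyz": [-0.041, 0.009, 0], "turn": [0, 0, 0]}
    - {"fingers": 0.0, "xyz": [-0.04, 0.006, 0], "turn": [0, 0, 0]}

```text
time: 4.45
tcp_pos: [0.565, -0.319, 0.186]
ee_rot: [-0.001, 0.678, 0.735, -0.0]
force: [1.0, -0.1, -1.8]
gripper_width: 0.142
grip_force: 30.0
```

Call:
move_arm:
  plan:
    - {"fingers": 0.0, "xyz": [0, 0, 0], "turn": [0, 0, 0]}
    - {"fingers": 0.0, "xyz": [0, 0, 0], "turn": [0, 0, 0]}
    - {"fingers": 0.0, "xyz": [0, 0, 0], "turn": [0, 0, 0]}

```text
time: 4.82
tcp_pos: [0.5651, -0.3168, 0.187]
ee_rot: [-0.0, 0.678, 0.735, 0.0]
force: [0.4, 0.2, -3.2]
gripper_width: 0.141
grip_force: 30.0
```

Run:
```python
from h import *
tell(); i,P=shot('wrist','w2'); tell()
```

```text
t 4.83 tcp [ 0.5651 -0.3168  0.187 ] x [-0.081  0.997  0.001] z [-0.     0.001 -1.   ] F [ 0.4  0.2 -3.2] M [-0.07 -0.   -0.01] w 13.2 g 30.0 J [-0.59  0.26  1.34  0.    1.54 -0.67]
t 4.88 tcp [ 0.5653 -0.3169  0.1873] x [-0.081  0.997  0.   ] z [-0.  0. -1.] F [-0.7  0.6 -2.8] M [ 0.05  0.04 -0.01] w 13.3 g 30.0 J [-0.59  0.26  1.34  0.    1.54 -0.67]
```

View pics/w2.png

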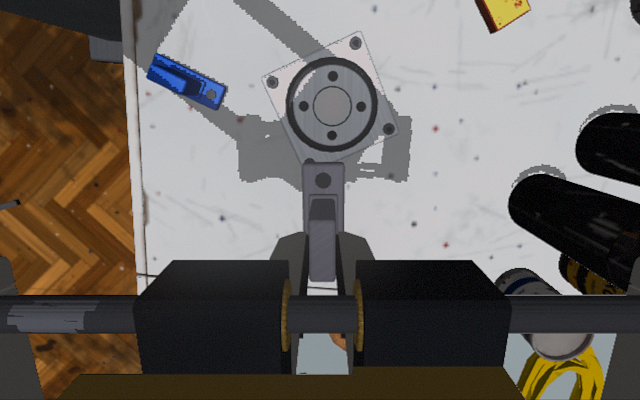

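The ring is clearly visible at (332,106), with holes at about (333,76), (361,106), (332,136) and (304,106). The spanner hangs straight, with the bar's near end at (323,165).

```bash
cat > holes.py <<'E'
from h import *
def holes(i,P,C0):
    """hole centres: darkest-weighted centroids round seed pixels from C0 -> ring centre, yaw mod 90"""
    u=proj('wrist',C0,P); g=cv2.cvtColor(i,cv2.COLOR_BGR2GRAY)
    m=(cv2.GaussianBlur(g,(3,3),0)<75).astype(np.uint8)
    n,l,s,c=cv2.connectedComponentsWithStats(m)
    r=[ray('wrist',c[k],.042,P) for k in range(1,n) if 20<s[k,4]<400 and max(s[k,2:4])<30]
    r=np.array([x for x in r if abs(np.linalg.norm((x-C0)[:2])-.027)<.009]); return r
E
python3 - <<'E'
from holes import *
i=cv2.imread('pics/w2.png'); P=pose()
C0=ray('wrist',(332.5,106),.042,P); print(C0)
r=holes(i,P,C0); print(r.round(4), r.mean(0).round(4))
d=r-r.mean(0); print(np.hypot(d[:,0],d[:,1]).round(4),np.degrees(np.arctan2(d[:,1],d[:,0])).round(1))
E
```

```text
[ 0.56893913 -0.24783803  0.042     ]
[[ 0.5664 -0.2209  0.042 ]
 [ 0.5416 -0.2497  0.042 ]
 [ 0.5954 -0.2459  0.042 ]
 [ 0.5704 -0.2747  0.042 ]] [ 0.5684 -0.2478  0.042 ]
[0.027  0.0269 0.027  0.0269] [  94.3 -175.9    4.1  -85.9]
```

Run:
```python
from holes import *
i=cv2.imread('pics/w2.png'); r,p=P=pose()
g=cv2.cvtColor(i,6); m=(g[160:195,305:342]<70).astype(np.uint8)
n,l,s,c=cv2.connectedComponentsWithStats(m); print(s[1:,4],c[1:]+[305,160])
k=1+np.argmax(s[1:,4]); x=ray('wrist',c[k]+[305,160],p[2]-.0114,P); print('rivet in tool',r.T@(x-p))
print('rivet expected px',proj('wrist',p+r@[.027,0,.0114],P))
for d in((0.037,-.013,.0114),(.037,.013,.0114)): print('bar corner expected',proj('wrist',p+r@d,P))
cv2.imwrite('pics/b.png',cv2.resize(i[150:200,295:350],(660,600),interpolation=2))
C=np.array([.5684,-.2478]);print('shift to ring (tool x,y)',r[:2,:2].T@(C-p[:2]))
```

```text
[ 93 191   1  25] [[320.19354839 162.09677419]
 [322.71727749 180.02094241]
 [310.         194.        ]
 [324.         194.        ]]
rivet in tool [ 0.0267239  -0.0002878   0.01140791]
rivet expected px [323.19338546 179.57705326]
bar corner expected [301.43990483 163.21410526]
bar corner expected [344.96514698 163.19312967]
shift to ring (tool x,y) [0.06858104 0.00872828]
```

View pics/b.png

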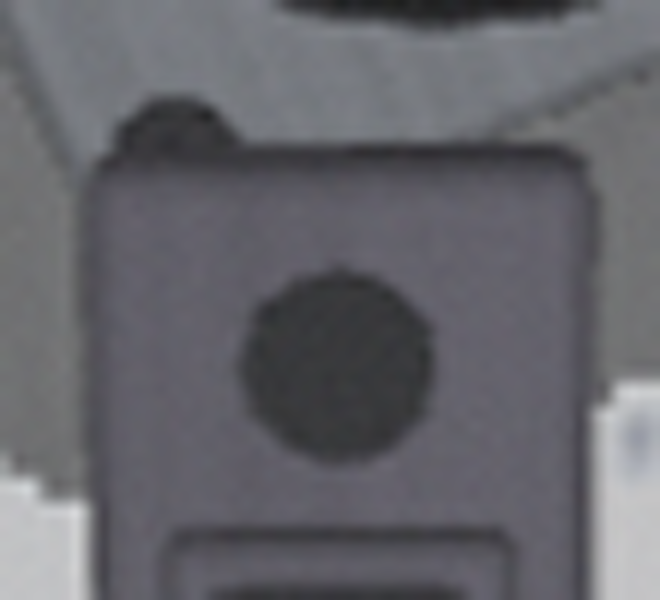

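The rivet shows at crop (338,368), within 0.3 mm of where it should be, so the grip is centred. I'll go above the ring and stop about 10 mm short.

Call:
move_arm:
  plan:
    - {"fingers": 0.0, "xyz": [0.034, 0.0045, 0], "turn": [0, 0, 0.006]}
    - {"fingers": 0.0, "xyz": [0.0346, 0.0042, 0], "turn": [0, 0, 0]}
    - {"fingers": 0.0, "xyz": [0, 0, 0.04], "turn": [0, 0, 0]}
    - {"fingers": 0.0, "xyz": [0, 0, 0.04], "turn": [0, 0, 0]}
    - {"fingers": 0.0, "xyz": [0, 0, 0.025], "turn": [0, 0, 0]}
    - {"fingers": 0.0, "xyz": [0, 0, 0], "turn": [0, 0, 0]}
    - {"fingers": 0.0, "xyz": [0, 0, 0], "turn": [0, 0, 0]}
    - {"fingers": 0.0, "xyz": [0, 0, 0], "turn": [0, 0, 0]}

```text
time: 5.88
tcp_pos: [0.5699, -0.2495, 0.0845]
ee_rot: [0.002, 0.68, 0.733, 0.0]
force: [0.8, -0.1, -2.9]
gripper_width: 0.142
grip_force: 30.0
```

Run:
```python
from h import *
tell(); i,P=shot('side','s3')
```

```text
t 5.88 tcp [ 0.5699 -0.2495  0.0845] x [-0.074  0.997 -0.002] z [ 0.003 -0.002 -1.   ] F [ 0.8 -0.1 -2.9] M [-0.04 -0.04  0.  ] w 13.2 g 30.0 J [-0.49  0.25  1.54  0.    1.35 -0.57]
```

Call:
move_arm:
  plan:
    - {"fingers": 0.0, "xyz": [0, 0, 0], "turn": [0, 0, 0]}
    - {"fingers": 0.0, "xyz": [0, 0, 0], "turn": [0, 0, 0]}
    - {"fingers": 0.0, "xyz": [0, 0, 0], "turn": [0, 0, 0]}

```text
time: 6.3
tcp_pos: [0.5686, -0.2489, 0.0823]
ee_rot: [0.0, 0.68, 0.733, 0.0]
force: [0.8, 0.2, -3.3]
gripper_width: 0.139
grip_force: 30.0
```

Run:
```python
from h import *
tell()
```

```text
t 6.3 tcp [ 0.5686 -0.2489  0.0823] x [-0.074  0.997  0.   ] z [ 0.  0. -1.] F [ 0.8  0.2 -3.3] M [ 0.02  0.02 -0.  ] w 12.9 g 30.0 J [-0.5   0.26  1.54  0.    1.34 -0.57]
```

Call:
move_arm:
  plan:
    - {"fingers": 0.0, "xyz": [0.0006, 0, 0.005], "turn": [0, 0, 0]}
    - {"fingers": 0.0, "xyz": [0, 0, 0.004], "turn": [0, 0, 0]}
    - {"fingers": 0.0, "xyz": [0, 0, 0], "turn": [0, 0, 0]}
    - {"fingers": 0.0, "xyz": [0, 0, 0], "turn": [0, 0, 0]}
    - {"fingers": 0.0, "xyz": [0, 0, 0], "turn": [0, 0, 0]}
    - {"fingers": 0.0, "xyz": [0, 0, 0], "turn": [0, 0, 0]}

```text
time: 7.05
tcp_pos: [0.5687, -0.2484, 0.0734]
ee_rot: [0.0, 0.68, 0.733, 0.0]
force: [-0.1, -0.6, -2.7]
gripper_width: 0.143
grip_force: 30.0
```

Run:
```python
from h import *
tell()
```

```text
t 7.05 tcp [ 0.5687 -0.2484  0.0734] x [-0.074  0.997 -0.   ] z [ 0. -0. -1.] F [-0.1 -0.6 -2.7] M [ 0.01 -0.02  0.02] w 13.3 g 30.0 J [-0.49  0.26  1.55 -0.    1.33 -0.57]
```

Call:
move_arm:
  plan:
    - {"fingers": 0.0, "xyz": [0.0004, -0.0002, 0.002], "turn": [0, 0, 0]}
    - {"fingers": 0.0, "xyz": [0, 0, 0.002], "turn": [0, 0, 0]}
    - {"fingers": 0.0, "xyz": [0, 0, 0.001], "turn": [0, 0, 0]}
    - {"fingers": 0.0, "xyz": [0, 0, 0], "turn": [0, 0, 0]}
    - {"fingers": 0.0, "xyz": [0, 0, 0], "turn": [0, 0, 0]}

```text
time: 7.68
tcp_pos: [0.5684, -0.248, 0.0683]
ee_rot: [0.0, 0.68, 0.733, 0.0]
force: [0.4, 0.2, -2.1]
gripper_width: 0.139
grip_force: 30.0
```

Run:
```python
from h import *
tell()
```

```text
t 7.67 tcp [ 0.5684 -0.248   0.0683] x [-0.074  0.997 -0.   ] z [ 0. -0. -1.] F [ 0.4  0.2 -2.1] M [ 0.03 -0.01  0.02] w 13.0 g 30.0 J [-0.49  0.27  1.56 -0.    1.32 -0.57]
```

No contact, and the tips are about 1.6 mm in. I'll continue gently.

Call:
move_arm:
  plan:
    - {"fingers": 0.0, "xyz": [0, 0, 0.0015], "turn": [0, 0, 0]}
    - {"fingers": 0.0, "xyz": [0, 0, 0.0015], "turn": [0, 0, 0]}
    - {"fingers": 0.0, "xyz": [0, 0, 0], "turn": [0, 0, 0]}
    - {"fingers": 0.0, "xyz": [0, 0, 0], "turn": [0, 0, 0]}

```text
time: 8.18
tcp_pos: [0.5684, -0.2479, 0.0652]
ee_rot: [-0.0, 0.68, 0.733, -0.0]
force: [-0.6, 0.8, -2.7]
gripper_width: 0.143
grip_force: 30.0
```

Run:
```python
from h import *
tell()
```

```text
t 8.18 tcp [ 0.5684 -0.2479  0.0652] x [-0.074  0.997 -0.   ] z [-0. -0. -1.] F [-0.6  0.8 -2.7] M [-0.02  0.01  0.05] w 13.3 g 30.0 J [-0.49  0.27  1.56 -0.    1.31 -0.57]
```

Call:
move_arm:
  plan:
    - {"fingers": 0.0, "xyz": [0, 0, 0.001], "turn": [0, 0, 0]}
    - {"fingers": 0.0, "xyz": [0, 0, 0.001], "turn": [0, 0, 0]}
    - {"fingers": 0.0, "xyz": [0, 0, 0.0003], "turn": [0, 0, 0]}
    - {"fingers": 0.0, "xyz": [0, 0, 0], "turn": [0, 0, 0]}
    - {"fingers": 0.0, "xyz": [0, 0, 0], "turn": [0, 0, 0]}

```text
time: 8.8
tcp_pos: [0.5689, -0.2482, 0.0636]
ee_rot: [0.001, 0.68, 0.733, 0.0]
force: [1.0, -0.5, 3.1]
gripper_width: 0.14
grip_force: 30.0
```

Run:
```python
from h import *
tell()
```

```text
t 8.8 tcp [ 0.5689 -0.2482  0.0636] x [-0.074  0.997 -0.001] z [ 0.001 -0.001 -1.   ] F [ 1.  -0.5  3.1] M [ 0.02  0.01 -0.05] w 13.0 g 30.0 J [-0.49  0.27  1.56 -0.    1.31 -0.57]
```

It bottomed at z 0.0636 with about 6 N, so both pins are seated. Now I'll turn gently clockwise (tool +z).

Call:
move_arm:
  plan:
    - {"fingers": 0.0, "xyz": [0, 0, 0], "turn": [0, 0, 0.03]}
    - {"fingers": 0.0, "xyz": [0, 0, 0], "turn": [0, 0, 0.04]}
    - {"fingers": 0.0, "xyz": [0, 0, 0], "turn": [0, 0, 0.05]}
    - {"fingers": 0.0, "xyz": [0, 0, 0], "turn": [0, 0, 0.05]}
    - {"fingers": 0.0, "xyz": [0, 0, 0], "turn": [0, 0, 0.05]}
    - {"fingers": 0.0, "xyz": [0, 0, 0], "turn": [0, 0, 0]}
    - {"fingers": 0.0, "xyz": [0, 0, 0], "turn": [0, 0, 0]}

```text
time: 9.68
tcp_pos: [0.5688, -0.2482, 0.0635]
ee_rot: [0.0, 0.757, 0.654, 0.0]
force: [0.3, -0.3, 4.4]
gripper_width: 0.146
grip_force: 30.2
```

Run:
```python
from h import *
tell()
```

```text
t 9.68 tcp [ 0.5688 -0.2482  0.0635] x [ 0.145  0.989 -0.   ] z [ 0.001 -0.001 -1.   ] F [ 0.3 -0.3  4.4] M [-0.06  0.04  0.2 ] w 13.5 g 30.2 J [-0.49  0.27  1.56 -0.    1.31 -0.35]
```

Call:
move_arm:
  plan:
    - {"fingers": 0.0, "xyz": [0, 0, 0], "turn": [0, 0, 0.05]}
    - {"fingers": 0.0, "xyz": [0, 0, 0], "turn": [0, 0, 0.05]}
    - {"fingers": 0.0, "xyz": [0, 0, 0], "turn": [0, 0, 0.05]}
    - {"fingers": 0.0, "xyz": [0, 0, 0], "turn": [0, 0, 0.05]}
    - {"fingers": 0.0, "xyz": [0, 0, 0], "turn": [0, 0, 0.05]}
    - {"fingers": 0.0, "xyz": [0, 0, 0], "turn": [0, 0, 0.05]}
    - {"fingers": 0.0, "xyz": [0, 0, 0], "turn": [0, 0, 0]}
    - {"fingers": 0.0, "xyz": [0, 0, 0], "turn": [0, 0, 0]}

```text
time: 10.68
tcp_pos: [0.5689, -0.2481, 0.0635]
ee_rot: [0.0, 0.846, 0.533, 0.0]
force: [0.8, -0.7, 5.4]
gripper_width: 0.14
grip_force: 30.3
```

Run:
```python
from h import *
tell()
```

```text
t 10.68 tcp [ 0.5689 -0.2481  0.0635] x [0.431 0.902 0.   ] z [ 0.001 -0.    -1.   ] F [ 0.8 -0.7  5.4] M [-0.05 -0.04  0.2 ] w 13.0 g 30.3 J [-0.49  0.27  1.56  0.    1.31 -0.05]
```

Call:
move_arm:
  plan:
    - {"fingers": 0.0, "xyz": [0, 0, 0], "turn": [0, 0, 0.04]}
    - {"fingers": 0.0, "xyz": [0, 0, 0], "turn": [0, 0, 0.04]}
    - {"fingers": 0.0, "xyz": [0, 0, 0], "turn": [0, 0, 0.04]}
    - {"fingers": 0.0, "xyz": [0, 0, 0], "turn": [0, 0, 0.04]}
    - {"fingers": 0.0, "xyz": [0, 0, 0], "turn": [0, 0, 0.04]}
    - {"fingers": 0.0, "xyz": [0, 0, 0], "turn": [0, 0, 0]}
    - {"fingers": 0.0, "xyz": [0, 0, 0], "turn": [0, 0, 0]}

```text
time: 11.55
tcp_pos: [0.569, -0.248, 0.0635]
ee_rot: [0.0, 0.895, 0.446, 0.0]
force: [1.2, 0.5, 6.2]
gripper_width: 0.143
grip_force: 30.3
```

Run:
```python
from h import *
tell()
```

```text
t 11.55 tcp [ 0.569  -0.248   0.0635] x [0.601 0.799 0.   ] z [ 0.001 -0.    -1.   ] F [1.2 0.5 6.2] M [ 0.08 -0.09  0.24] w 13.3 g 30.3 J [-0.49  0.27  1.56  0.    1.31  0.15]
```

Call:
move_arm:
  plan:
    - {"fingers": 0.0, "xyz": [0, 0, 0], "turn": [0, 0, 0.03]}
    - {"fingers": 0.0, "xyz": [0, 0, 0], "turn": [0, 0, 0.03]}
    - {"fingers": 0.0, "xyz": [0, 0, 0], "turn": [0, 0, 0.03]}
    - {"fingers": 0.0, "xyz": [0, 0, 0], "turn": [0, 0, 0]}
    - {"fingers": 0.0, "xyz": [0, 0, 0], "turn": [0, 0, 0]}

```text
time: 12.18
tcp_pos: [0.569, -0.248, 0.0635]
ee_rot: [0.0, 0.914, 0.406, 0.001]
force: [1.1, -0.2, 4.5]
gripper_width: 0.143
grip_force: 30.3
```

Run:
```python
from h import *
tell()
```

```text
t 12.18 tcp [ 0.569  -0.248   0.0635] x [0.671 0.742 0.001] z [ 0.001 -0.    -1.   ] F [ 1.1 -0.2  4.5] M [ 0.04 -0.18  0.22] w 13.3 g 30.3 J [-0.49  0.27  1.56  0.    1.31  0.24]
```

Still about 0.22 N m, so not at the stop yet.

Call:
move_arm:
  plan:
    - {"fingers": 0.0, "xyz": [0, 0, 0], "turn": [0, 0, 0.03]}
    - {"fingers": 0.0, "xyz": [0, 0, 0], "turn": [0, 0, 0.03]}
    - {"fingers": 0.0, "xyz": [0, 0, 0], "turn": [0, 0, 0.03]}
    - {"fingers": 0.0, "xyz": [0, 0, 0], "turn": [0, 0, 0]}
    - {"fingers": 0.0, "xyz": [0, 0, 0], "turn": [0, 0, 0]}

```text
time: 12.8
tcp_pos: [0.569, -0.248, 0.0635]
ee_rot: [0.0, 0.931, 0.364, 0.0]
force: [0.8, -0.4, 5.0]
gripper_width: 0.143
grip_force: 31.8
```

Run:
```python
from h import *
tell()
```

```text
t 12.8 tcp [ 0.569  -0.248   0.0635] x [0.735 0.678 0.001] z [ 0.001 -0.    -1.   ] F [ 0.8 -0.4  5. ] M [ 0.03 -0.24  0.49] w 13.3 g 31.8 J [-0.49  0.27  1.56  0.    1.31  0.33]
```

The torque has risen to 0.49 N m, which looks like the stop. A small push will confirm it.

Call:
move_arm:
  plan:
    - {"fingers": 0.0, "xyz": [0, 0, 0], "turn": [0, 0, 0.015]}
    - {"fingers": 0.0, "xyz": [0, 0, 0], "turn": [0, 0, 0.015]}
    - {"fingers": 0.0, "xyz": [0, 0, 0], "turn": [0, 0, 0]}
    - {"fingers": 0.0, "xyz": [0, 0, 0], "turn": [0, 0, 0]}

```text
time: 13.3
tcp_pos: [0.569, -0.248, 0.0636]
ee_rot: [0.0, 0.937, 0.35, 0.001]
force: [1.8, 0.6, 5.3]
gripper_width: 0.142
grip_force: 32.9
```

Run:
```python
from h import *
tell()
```

```text
t 13.3 tcp [ 0.569  -0.248   0.0636] x [0.754 0.656 0.001] z [ 0.001 -0.    -1.   ] F [1.8 0.6 5.3] M [ 0.07 -0.1   0.57] w 13.2 g 32.9 J [-0.49  0.27  1.56  0.    1.31  0.36]
```

The stop is confirmed at 0.57 N m. Next I'll ease the twist off and lift out.

Call:
move_arm:
  plan:
    - {"fingers": 0.0, "xyz": [0, 0, 0], "turn": [0, 0, -0.03]}
    - {"fingers": 0.0, "xyz": [0, 0, 0], "turn": [0, 0, -0.025]}
    - {"fingers": 0.0, "xyz": [0, 0, 0], "turn": [0, 0, 0]}
    - {"fingers": 0.0, "xyz": [0, 0, 0], "turn": [0, 0, 0]}

```text
time: 13.8
tcp_pos: [0.569, -0.248, 0.0636]
ee_rot: [0.0, 0.927, 0.376, 0.001]
force: [1.6, -0.0, 6.5]
gripper_width: 0.145
grip_force: 31.0
```

Run:
```python
from h import *
tell()
```

```text
t 13.8 tcp [ 0.569  -0.248   0.0636] x [0.718 0.697 0.001] z [ 0.001 -0.    -1.   ] F [ 1.6 -0.   6.5] M [ 0.11 -0.12  0.39] w 13.4 g 31.0 J [-0.49  0.27  1.56  0.    1.31  0.31]
```

Call:
move_arm:
  plan:
    - {"fingers": 0.0, "xyz": [0, 0, 0], "turn": [0, 0, -0.03]}
    - {"fingers": 0.0, "xyz": [0, 0, 0], "turn": [0, 0, -0.03]}
    - {"fingers": 0.0, "xyz": [0, 0, 0], "turn": [0, 0, -0.03]}
    - {"fingers": 0.0, "xyz": [0, 0, 0], "turn": [0, 0, 0]}
    - {"fingers": 0.0, "xyz": [0, 0, 0], "turn": [0, 0, 0]}

```text
time: 14.42
tcp_pos: [0.569, -0.248, 0.0636]
ee_rot: [0.0, 0.909, 0.417, 0.001]
force: [1.6, -0.0, 5.4]
gripper_width: 0.139
grip_force: 30.0
```

Run:
```python
from h import *
tell()
```

```text
t 14.43 tcp [ 0.569  -0.248   0.0636] x [0.652 0.758 0.001] z [ 0.001 -0.    -1.   ] F [ 1.6 -0.   5.4] M [ 0.12 -0.12 -0.08] w 13.0 g 30.0 J [-0.49  0.27  1.56  0.    1.31  0.22]
```

Call:
move_arm:
  plan:
    - {"fingers": 0.0, "xyz": [0, 0, -0.002], "turn": [0, 0, 0.01]}
    - {"fingers": 0.0, "xyz": [0, 0, -0.003], "turn": [0, 0, 0]}
    - {"fingers": 0.0, "xyz": [0, 0, -0.004], "turn": [0, 0, 0]}
    - {"fingers": 0.0, "xyz": [0, 0, -0.01], "turn": [0, 0, 0]}
    - {"fingers": 0.0, "xyz": [0, 0, -0.03], "turn": [0, 0, 0]}
    - {"fingers": 0.0, "xyz": [0, 0, -0.04], "turn": [0, 0, 0]}
    - {"fingers": 0.0, "xyz": [0, 0, -0.035], "turn": [0, 0, 0]}
    - {"fingers": 0.0, "xyz": [0, 0, 0], "turn": [0, 0, 0]}

```text
time: 15.42
tcp_pos: [0.5706, -0.2491, 0.1915]
ee_rot: [0.003, 0.911, 0.412, 0.002]
force: [0.1, -1.0, -3.1]
gripper_width: 0.139
grip_force: 30.0
```

Run:
```python
from h import *
tell();
```

```text
t 15.43 tcp [ 0.5706 -0.2491  0.1915] x [0.66  0.751 0.002] z [ 0.007 -0.004 -1.   ] F [ 0.1 -1.  -3.1] M [ 0.02 -0.   -0.03] w 12.9 g 30.0 J [-0.49  0.18  1.42  0.    1.53  0.23]
```

Call:
move_arm:
  plan:
    - {"fingers": 0.0, "xyz": [-0.035, 0, 0], "turn": [0, 0, 0]}
    - {"fingers": 0.0, "xyz": [-0.035, 0, 0], "turn": [0, 0, 0]}
    - {"fingers": 0.0, "xyz": [0, 0, 0], "turn": [0, 0, 0]}
    - {"fingers": 0.0, "xyz": [0, 0, 0], "turn": [0, 0, 0]}
    - {"fingers": 0.0, "xyz": [0, 0, 0], "turn": [0, 0, 0]}
    - {"fingers": 0.0, "xyz": [0, 0, 0], "turn": [0, 0, 0]}

```text
time: 16.18
tcp_pos: [0.5226, -0.2998, 0.1867]
ee_rot: [-0.0, 0.911, 0.413, -0.0]
force: [0.1, 0.5, -2.5]
gripper_width: 0.14
grip_force: 30.0
```

Run:
```python
from holes import *
tell(); i,P=shot('wrist','w4'); r0,p=P
r=holes(i,P,np.array([.5685,-.248,.042])); d=r-r.mean(0); print(r.mean(0),np.hypot(d[:,0],d[:,1]).round(4),np.degrees(np.arctan2(d[:,1],d[:,0])).round(1))
g=cv2.cvtColor(i,6); m=(g[166:195,309:338]<70).astype(np.uint8)
n,l,s,c=cv2.connectedComponentsWithStats(m); k=1+np.argmax(s[1:,4]); print(s[1:,4]); print('rivet in tool',r0.T@(ray('wrist',c[k]+[309,166],p[2]-.0114,P)-p))
# stand return, current tool
t=np.array([.4282,.1426,.187]); print('dxy tool',(r0.T@(t-p)).round(4))
```

```text
t 16.18 tcp [ 0.5226 -0.2998  0.1867] x [0.659 0.752 0.   ] z [-0.  0. -1.] F [ 0.1  0.5 -2.5] M [0.   0.04 0.01] w 13.1 g 30.0 J [-0.61  0.14  1.48  0.    1.52  0.11]
[ 0.56102203 -0.24238952  0.042     ] [0.0278 0.0179 0.0281] [  33.3  141.2 -109.3]
[180   1   1   2   9   1]
rivet in tool [ 0.02583994 -0.00070224  0.01140247]
dxy tool [ 2.704e-01 -3.626e-01 -2.000e-04]
```

View pics/w4.png

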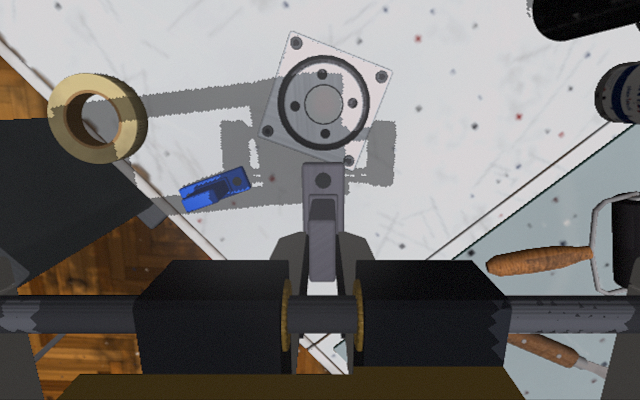

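The ring sits at (323,104) with its holes rotated, at (322,74), (352,103), (324,133) and (295,106). The spanner is still well held, with the rivet within 1 mm. Now I'll turn back to the stand's yaw and carry it over.

Call:
move_arm:
  plan:
    - {"fingers": 0.0, "xyz": [0, 0, 0], "turn": [0, 0, -0.16]}
    - {"fingers": 0.0, "xyz": [0, 0, 0], "turn": [0, 0, -0.16]}
    - {"fingers": 0.0, "xyz": [0, 0, 0], "turn": [0, 0, -0.16]}
    - {"fingers": 0.0, "xyz": [0, 0, 0], "turn": [0, 0, -0.16]}
    - {"fingers": 0.0, "xyz": [0, 0, 0], "turn": [0, 0, -0.16]}
    - {"fingers": 0.0, "xyz": [0.04, -0.005, 0], "turn": [0, 0, 0]}
    - {"fingers": 0.0, "xyz": [0.041, -0.0054, 0], "turn": [0, 0, 0]}
    - {"fingers": 0.0, "xyz": [0.041, -0.0054, 0], "turn": [0, 0, 0]}

```text
time: 17.23
tcp_pos: [0.4967, -0.1788, 0.187]
ee_rot: [0.0, 0.679, 0.735, 0.0]
force: [-0.3, 0.7, -1.2]
gripper_width: 0.14
grip_force: 30.0
```

Call:
move_arm:
  plan:
    - {"fingers": 0.0, "xyz": [0.041, -0.0054, 0], "turn": [0, 0, 0]}
    - {"fingers": 0.0, "xyz": [0.041, -0.0054, 0], "turn": [0, 0, 0]}
    - {"fingers": 0.0, "xyz": [0.041, -0.0054, 0], "turn": [0, 0, 0]}
    - {"fingers": 0.0, "xyz": [0.041, -0.0054, 0], "turn": [0, 0, 0]}
    - {"fingers": 0.0, "xyz": [0.041, -0.0054, 0], "turn": [0, 0, 0]}
    - {"fingers": 0.0, "xyz": [0.041, -0.0054, 0], "turn": [0, 0, 0]}
    - {"fingers": 0.0, "xyz": [0.041, -0.0054, 0], "turn": [0, 0, 0]}
    - {"fingers": 0.0, "xyz": [0.039, -0.0052, 0], "turn": [0, 0, 0]}

```text
time: 18.23
tcp_pos: [0.4279, 0.1431, 0.1873]
ee_rot: [0.0, 0.678, 0.735, 0.0]
force: [0.5, 0.3, -1.7]
gripper_width: 0.139
grip_force: 30.0
```

Call:
move_arm:
  plan:
    - {"fingers": 0.0, "xyz": [0, 0, 0.02], "turn": [0, 0, 0]}
    - {"fingers": 0.0, "xyz": [0, 0, 0.04], "turn": [0, 0, 0]}
    - {"fingers": 0.0, "xyz": [0, 0, 0.04], "turn": [0, 0, 0]}
    - {"fingers": 0.0, "xyz": [0, 0, 0.02], "turn": [0, 0, 0]}
    - {"fingers": 0.0, "xyz": [0, 0, 0], "turn": [0, 0, 0]}
    - {"fingers": 0.0, "xyz": [0, 0, 0], "turn": [0, 0, 0]}
    - {"fingers": 0.0, "xyz": [0, 0, 0], "turn": [0, 0, 0]}
    - {"fingers": 0.0, "xyz": [0, 0, 0], "turn": [0, 0, 0]}

```text
time: 19.23
tcp_pos: [0.429, 0.1416, 0.068]
ee_rot: [0.001, 0.679, 0.734, 0.001]
force: [0.7, -0.7, -2.0]
gripper_width: 0.144
grip_force: 30.0
```

Run:
```python
from h import *
tell(); r,p=pose(); print((r.T@(np.array([.4282,.1426,.0454])-p)).round(4))
```

```text
t 19.23 tcp [0.429  0.1416 0.068 ] x [-0.079  0.997  0.   ] z [ 0.002  0.    -1.   ] F [ 0.7 -0.7 -2. ] M [-0.01 -0.03  0.03] w 13.4 g 30.0 J [ 0.21 -0.19  2.03  0.    1.31  0.13]
[ 0.001  -0.0008  0.0226]
```

Call:
move_arm:
  plan:
    - {"fingers": 0.0, "xyz": [0.001, 0, 0.008], "turn": [0, 0, 0]}
    - {"fingers": 0.0, "xyz": [0, 0, 0.007], "turn": [0, 0, 0]}
    - {"fingers": 0.0, "xyz": [0, 0, 0.004], "turn": [0, 0, 0]}
    - {"fingers": 0.0, "xyz": [0, 0, 0.002], "turn": [0, 0, 0]}
    - {"fingers": 0.0, "xyz": [0, 0, 0.001], "turn": [0, 0, 0]}
    - {"fingers": 0.0, "xyz": [0, 0, 0.0007], "turn": [0, 0, 0]}
    - {"fingers": 0.0, "xyz": [0, 0, 0], "turn": [0, 0, 0]}
    - {"fingers": 0.0, "xyz": [0, 0, 0], "turn": [0, 0, 0]}

```text
time: 20.23
tcp_pos: [0.4286, 0.1423, 0.0454]
ee_rot: [0.0, 0.679, 0.734, 0.0]
force: [-4.3, -2.4, 8.2]
gripper_width: 0.141
grip_force: 30.0
```

Run:
```python
from h import *
tell(); r,p=pose(); print((r.T@(np.array([.4282,.1426,.0454])-p)).round(4))
```

```text
t 20.23 tcp [0.4286 0.1423 0.0454] x [-0.079  0.997 -0.   ] z [ 0.001 -0.    -1.   ] F [-4.3 -2.4  8.2] M [-0.48  0.89  0.03] w 13.2 g 30.0 J [ 0.21 -0.16  2.04 -0.    1.26  0.13]
[ 0.0003 -0.0004  0.    ]
```

The bar is down at the original height, so I'll release and back off.

Call:
move_arm:
  plan:
    - {"fingers": 0.02, "xyz": [0, 0, -0.0005], "turn": [0, 0, 0]}
    - {"fingers": 0.045, "xyz": [0, 0, 0], "turn": [0, 0, 0]}
    - {"fingers": 0.045, "xyz": [0, 0, 0], "turn": [0, 0, 0]}
    - {"fingers": 0.045, "xyz": [0, 0, 0], "turn": [0, 0, 0]}
    - {"fingers": 0.045, "xyz": [0, 0, -0.03], "turn": [0, 0, 0]}
    - {"fingers": 0.045, "xyz": [0, 0, -0.05], "turn": [0, 0, 0]}
    - {"fingers": 0.045, "xyz": [0, 0, -0.06], "turn": [0, 0, 0]}
    - {"fingers": 0.045, "xyz": [0.01, 0, 0], "turn": [0, 0, 0]}

```text
time: 21.22
tcp_pos: [0.4309, 0.1531, 0.1907]
ee_rot: [0.003, 0.679, 0.734, 0.004]
force: [-0.0, 0.3, 0.1]
gripper_width: 0.482
grip_force: 0.0
```

Call:
move_arm:
  plan:
    - {"fingers": 0.045, "xyz": [0, 0, 0], "turn": [0, 0, 0]}
    - {"fingers": 0.045, "xyz": [0, 0, 0], "turn": [0, 0, 0]}
    - {"fingers": 0.045, "xyz": [0, 0, 0], "turn": [0, 0, 0]}

```text
time: 21.6
tcp_pos: [0.4264, 0.1521, 0.1832]
ee_rot: [-0.001, 0.679, 0.734, -0.001]
force: [-0.8, -1.1, 0.2]
gripper_width: 0.486
grip_force: 0.0
```

Run:
```python
from h import *
tell(); i,P=shot('wrist','w5'); j,_=shot('side','s5')
u=proj('wrist',[.4282,.1425,.034],P).astype(int); print(u)
a=cv2.resize(i[u[1]-60:u[1]+60,u[0]-40:u[0]+40],(400,600),interpolation=2); b=cv2.resize(j[260:380,300:380],(400,600),interpolation=2)
cv2.imwrite('pics/c.png',np.hstack([a,b]))
```

```text
t 21.6 tcp [0.4264 0.1521 0.1832] x [-0.079  0.997 -0.   ] z [-0.003 -0.001 -1.   ] F [-0.8 -1.1  0.2] M [ 0.01  0.01 -0.02] w 45.2 g 0.0 J [ 0.23 -0.27  1.88 -0.    1.54  0.15]
[324 185]
```

View pics/c.png

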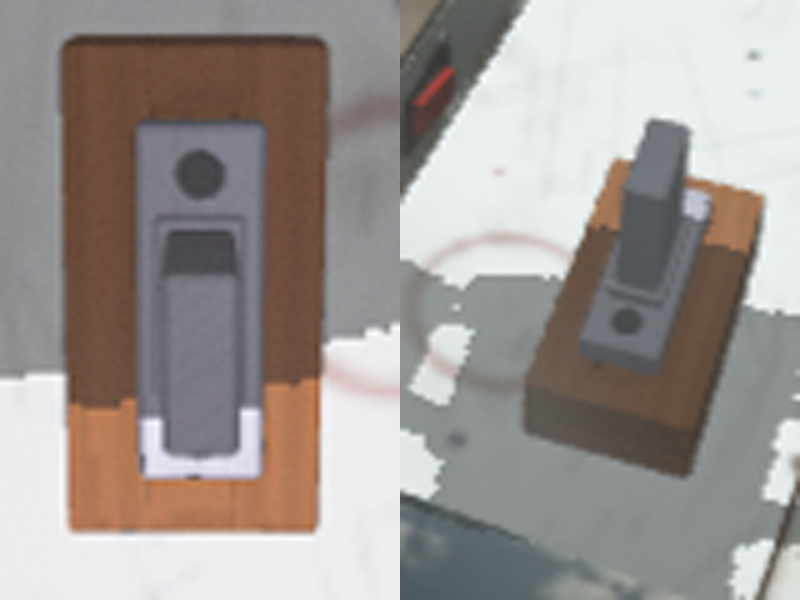

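The spanner stands upright and centred in its stand: the bar runs from (137,122) to (264,478) inside the block, flat on its top. Before handing in, I'll check how far the ring turned from the picture I already have.

Run:
```python
from h import *
i=cv2.imread('pics/w4.png'); g=cv2.cvtColor(i,6)
a=np.arctan2(.752,.659); P=(np.array([[np.cos(a),np.sin(a),0],[np.sin(a),-np.cos(a),0],[0,0,-1]]),np.array([.5226,-.2998,.1867]))
w=[]
for u,v in((322,74),(352,103),(324,133),(295,106)):
    s=g[v-6:v+7,u-6:u+7].astype(float); k=np.clip((s.min()+s.max())/2-s,0,None); y,x=np.mgrid[-6:7,-6:7]; k[(x*x+y*y)>36]=0
    w.append(ray('wrist',(u+(k*x).sum()/k.sum(),v+(k*y).sum()/k.sum()),.042,P))
w=np.array(w); d=w-w.mean(0); h=np.degrees(np.arctan2(d[:,1],d[:,0])); print(w.mean(0),np.hypot(d[:,0],d[:,1]).round(4),h.round(1)); e=np.mean((h-50+45)%90-45)+50; print('turned rad',np.radians(94.15-e))
```

```text
[ 0.56936848 -0.24766614  0.042     ] [0.0266 0.0273 0.0267 0.027 ] [  52.3  -38.2 -128.4  141.6]
turned rad 0.7387368892341434
```

```bash
python3 -c "
from rig import job; print(job.finish_job())"
```

```text
the job is handed in; nothing more can be done
None
```

I turned the ring about 0.74 rad clockwise with both pins seated until the torque rose to 0.57 N m at the stop, put the spanner back upright and centred in its stand, and handed the job in; no verdict came back.

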